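# Core, shut, pin and squeeze a ring mould

## Task

Get the hinged ring mould ready for wax: slide the plain straight steel core rod from the wooden stand fully down into the socket in the mould's base, then swing the open half shut around it, then push the headed locking pin all the way down through the aligned holes of the closed halves. Finish by gripping the two halves across their outer faces and squeezing them firmly together; the program ends while still holding them squeezed. Leave the two other rods in the stand and everything else on the bench where they are.

Things in the scene. Friction and masses are not known exactly. Their poses are not given: they have to be found in the camera images.
- jig: The mould's steel base, bolted to the bench: 100 (x) x 150 (y) x 26 mm high, origin at the centre of its underside, z up. Two aluminium half moulds stand on it from 28 to 58 mm above the bench. Their mating plane is the base's own x = 0. Shut, the pair forms a block 44 mm wide in x (outer faces at x = -22 and +22 mm) and from y = -38 to +34 mm, plus 24 mm of lugs on to y = +58 mm. Position and yaw vary.
- fixed_jaw: The fixed aluminium half mould, on the +x side of the mating plane, same origin and axes as the base; outer face at x = +22 mm. It carries two lugs, one above the other (28 to 37 and 49 to 58 mm high), and half of a brass-lined upright bore of 20 mm diameter around the socket's axis.
- swing_jaw: The swinging aluminium half mould; origin on the hinge axis at bench height, its y axis pointing along the half from the hinge to the lug, z up. It fills x = -22 (outer face) to 0 mm (mating face) and y = +10 to +82 mm, from 28 to 58 mm above the bench; its lug (38.5 to 47.5 mm high) reaches y = +106 mm and goes between the two fixed lugs. Its half bore is at y = +48 mm, its pin hole at y = +94 mm.
- swing (a joint): Angle of the swinging half, rad: 0 = fully shut on the fixed half, growing as it swings open about the upright hinge, counterclockwise seen from above (towards the base's -x side); stop at 1.6. It starts open by 0.7 to 1.3. The hinge is stiff (0.15 N m of friction), so the half stays where it is left; it may be pushed on its outer face.
- hinge (a point): On the hinge axis at mid height of the halves (43 mm above the bench), at x = 0, y = -48 mm of the base.
- socket (a point): Centre of the floor of the core socket, 6 mm above the bench, at x = y = 0 of the base, axes as the base. The socket is a round blind hole of 18 mm diameter, 20 mm deep, its mouth level with the top of the base (26 mm).
- lock_hole (a point): Centre of the mouth of the pin holes, on the upper face of the top lug, 58 mm above the bench, at x = 0, y = +46 mm of the base. The holes are upright, 10 mm in diameter, and run straight through all three lugs (30 mm) when the mould is shut.
- core: The core rod: plain straight steel cylinder, 16 mm diameter, 80 mm long, 4 mm lead-in chamfer at the foot, about 0.12 kg; origin at the centre of its foot, z along it (up). It stands upright in any one of the stand's three holes. Home in the socket its top is 86 mm above the bench, 28 mm above the halves.
- stand: Wooden block 190 (x) x 50 (y) x 30 mm high, fixed, origin at the centre of its underside. Three holes in a row at x = -60, 0, +60 mm, 18 mm in diameter, 18 mm deep (floor 12 mm above the bench), hold the core and two other rods in any order. It is on the left or the right of the mould.
- taper: Other rod in the stand, not needed: steel ring mandrel, 16 mm foot, tapering to 9 mm at the top, 100 mm long, origin at its foot. To be left there.
- punch: Other rod in the stand, not needed: steel doming punch with a 16 mm foot, thin neck and a 20 mm ball on top, 74 mm high, origin at its foot. To be left there.
- pin: The locking pin: steel, shank 8 mm diameter and 30 mm long with a pointed foot, below a plain round head of 18 mm diameter and 24 mm height; 54 mm in all, about 0.06 kg. Origin at the tip of the shank, z along it towards the head. It stands upright in its holder, head resting on the holder's top. Home in the mould its head rests on the top lug and its top is 82 mm above the bench.
- pin_collar (a point): On the pin's axis, at the underside of its head, 30 mm above its tip.
- pin_rest: Dark wooden block 56 x 56 x 36 mm, fixed, origin at the centre of its underside, with one upright 10 mm hole, 32 mm deep, that holds the pin. On the other side of the mould from the stand.
- bottle: White plastic bottle, 48 mm diameter, 95 mm high, origin under its base, beyond the mould, to one side. Leave alone.
- buff: Grey buffing wheel lying flat, 110 mm diameter, 22 mm thick, origin under its centre, beyond the mould, to one side. Leave alone.
- tin: Small closed aluminium tin, 60 mm diameter, 45 mm high, origin under its base, beyond the mould. Leave alone.
- hammer: Hammer lying on the bench on the near left part of it, 220 mm long, origin at its middle on the bench. Leave alone.
- brush: Brush lying on the near right part of the bench, 170 mm long, origin at its middle on the bench. Leave alone.
Not all that is in view belongs to the job. Several things have the shape of the jig; the one meant has the colours described above.

How it is judged (in metres and radians):
On the way, in this order (a step that is already met when the one before it is completed fails the run):
1. the core rod stands fully down in the socket while the mould is still open (horizontal distance between core and socket below 0.003 m and z of core in the frame of socket between -0.003 and 0.003 m and angle between core's own z axis and vertical below 0.08 rad and value of joint swing above 0.3 rad), for 0.2 s.
2. the swinging half is shut around the core (horizontal distance between core and socket below 0.003 m and z of core in the frame of socket between -0.003 and 0.003 m and angle between core's own z axis and vertical below 0.08 rad and value of joint swing below 0.03 rad), for 0.2 s.
3. the locking pin is all the way down through the three lugs (all of step 2 and horizontal distance between pin_collar and lock_hole below 0.003 m and z of pin_collar in the frame of lock_hole below 0.003 m and angle between pin's own z axis and vertical below 0.1 rad), for 0.2 s.
At the end, for the whole second after the job is handed in: The core stands in the socket (foot within 3 mm of its floor and axis, upright within 0.08 rad), the swinging half is shut (under 0.03 rad), the pin's head sits on the top lug (within 3 mm, upright within 0.1 rad), and the gripper is squeezing the two halves, with more than 4 N on each of them (all of step 3 and contact force between the fingers and swing_jaw above 4 N and contact force between the fingers and fixed_jaw above 4 N); the arm keeps its last pose, push and grip.
It fails at once if one of the other rods is taken from the stand (distance of any of taper, punch from where it was at the start of the episode above 0.015 m).
It fails at once if something else on the bench is shifted by more than 3 cm (distance of any of bottle, buff, tin, hammer, brush from where it was at the start of the episode above 0.03 m).
It also fails if it takes over 72 s, if anything falls off the work surface, if the arm or the gripper's body presses on something with over 40 N, if the wrist force passes 120 N, or if a joint passes its speed limit or range.

## Robot

A 7-joint arm with a two-finger parallel gripper is mounted at the origin on the work surface. World frame = base frame: x ahead of the robot, y to its left, z up, the work surface at z = 0. Lengths are in mm, angles in rad, forces in N, time in s.
With the tool pointing down it reaches from about 425 to 925 mm from the base axis. Payload 6.8 kg.
Tool frame: the origin (TCP) lies on the front face of the gripper's body, between the roots of the fingers; the fingertips stand 80 mm ahead of it and the grasp point (between the pads) lies 61 mm ahead of it; z points along the fingers, y is the line along which they close (so a half turn about z gives the same grasp; the last joint's range is limited). The gripper opens to 88 mm and grips with 3 to 60 N. Pads are 20 mm wide; open, the fingers measure 115 mm over their backs; the gripper's body (75 mm by 178 mm) begins 61 mm behind the grasp point.
Start: joints at [-1.453, 0.477, 0.022, 1.555, -0.011, 1.109, -0.083], TCP at [151.119, 657.882, 302.664] pointing down, gripper open.
Joint ranges: [-2.96, 2.96], [-0.34, 2.1], [-1.41, 1.46], [0.24, 2.44], [-1.37, 4.51], [0.17, 1.92], [-2.96, 2.96]. Speed limits (rad/s): [2.39, 2.39, 3.14, 3.14, 3.14, 3.14, 3.14].

## Interface

Orientations are given as a unit quaternion [x, y, z, w].
In Python, from rig import env gives the robot as it stands.
- The arm moves only by the tool move_arm, never from a script. Its argument "plan" is a list of rows, each a list of 7 numbers: the shift along the tool's x, y, z in m, then the turn, a rotation vector about the tool's x, y, z in degrees, then the finger opening in m, from 0 to 0.0878. A call has 1 to 8 rows; each row shifts and turns the commanded pose from where the row before left it, along the tool's axes as they then stand; what a row does not reach is not made up. A row lasts 1/8 s, in which the tool goes at most 62.5 mm and 10.7 degrees, less where a joint would pass 70% of its speed; a pose out of reach is approached as far as the arm can. A call is refused whole if a number of a shift passes 0.0625 or a number of a turn 10.7, either way. A call with a gripper value outside its range is refused whole. The fingers move at their own pace and stop on an object; "grip_force" is the grip in N (left out, the last holds). Time passes only in rows, so rows that do not move let the fingers close. It gives the time, the measured TCP pose, the force, the opening and the grip force at its end, in the units of the state.
- env.state(): the state, without advancing time (a new reading comes with each control period).
- env.grab_frame(name): name is "scene" or "side" or "wrist"; returns a dict with "img" (400x640x3 uint8, red, green, blue), "vfov" (degrees; the focal length in pixels is half the picture's height over the tangent of half this angle, whatever the lens; pixels are square), "cx", "cy" (the principal point, pixels), "extrinsics" (4x4, takes a point from world to camera coordinates); the wrist camera has in their place "mount" (4x4, takes a point from camera to tool coordinates, whose origin is the TCP and whose axes are the flange's). Camera axes: x right, y down, z forward; pixel columns grow to the right and rows downward; lengths in mm; the calibration is good to about 2 mm. A picture is of the moment at which its call begins: read the wrist's pose just before it. There is no depth.
- env.sign_off(): hands the job in; it is judged then, once.
The state is a dict: "time_s": time; "q": joint angles; "joint_vel": joint speeds; "joint_torque": joint torques, N m; "tool_pos": TCP position; "ee_rot": TCP orientation; "ft_force": force on the tool from outside, world axes, zero at the start; "moment": the same for the moment, N m; "width": finger opening in mm; "gripper_force": force on a finger pad.
Only numpy, scipy, OpenCV 4.12 (cv2) and the standard library are available. Lean on these libraries where they do the work, as an engineer would, in place of code of your own. Each camera call takes 0.05 s, during which the arm holds its last target. There are 200 camera calls.

## Working session

There is one attempt and no reset: what is moved stays moved. The work goes in short steps, Python scripts to look and compute and a tool call to move; the robot and the scene stay as the last step left them, time stands still between calls to the robot, and variables do not carry over. Pictures are saved under pics/ and viewed, at most 10 in all, crops included, and the job is handed in when it is done.

Besides the shell and the picture viewer there is one more tool, called after "Request:" by a JSON object that holds its "op" and its "data". move_arm: Moves the arm, as the interface text tells. Its arguments: {"type":"object","properties":{"plan":{"type":"array"},"grip_force":{"type":"number"}},"required":["plan"]}

```bash
mkdir -p pics
cat > h.py <<'E'
import numpy as np, cv2, pickle
from scipy.spatial.transform import Rotation as R
from rig import env
def grab(n):
    s=env.state(); f=env.grab_frame(n); f['img']=np.array(f['img'])
    h=f['img'].shape[0]; f['f']=h/2/np.tan(np.radians(f['vfov'])/2)
    if 'mount' in f:
        T=np.eye(4); T[:3,:3]=R.from_quat(s['ee_rot']).as_matrix(); T[:3,3]=s['tool_pos']
        f['c2w']=T@np.array(f['mount'])
    else: f['c2w']=np.linalg.inv(np.array(f['extrinsics']))
    pickle.dump(f,open(f'pics/{n}.pkl','wb')); return f
def load(n): return pickle.load(open(f'pics/{n}.pkl','rb'))
def w(f,u,v,z):
    d=f['c2w'][:3,:3]@np.array([(u-f['cx'])/f['f'],(v-f['cy'])/f['f'],1]); o=f['c2w'][:3,3]
    return (o+d*(z-o[2])/d[2]).round(1)
def px(f,p):
    q=np.linalg.inv(f['c2w'])@np.append(p,1.); return (q[:2]/q[2]*f['f']+[f['cx'],f['cy']]).round(1)
def save(f,name,c=None,k=1):
    i=f['img'][...,::-1]
    if c: i=i[c[1]:c[3],c[0]:c[2]]
    cv2.imwrite(f'pics/{name}.png',cv2.resize(i,None,fx=k,fy=k,interpolation=cv2.INTER_CUBIC))
E
python3 - <<'E'
from h import *
s=env.state();print({k:np.round(v,3) for k,v in s.items()})
a,b=grab('scene'),grab('side')
for n,f in(('scene',a),('side',b)):print(n,f['f'],f['cx'],f['cy'],f['c2w'].round(2).tolist())
i=np.vstack([a['img'],b['img']])[...,::-1]
cv2.imwrite('pics/a.png',a['img'][...,::-1]);cv2.imwrite('pics/b.png',b['img'][...,::-1])
E
```

```text
{'time_s': np.float64(0.0), 'q': array([-1.453,  0.478,  0.022,  1.556, -0.011,  1.109, -0.083]), 'joint_vel': array([ 0.001,  0.001,  0.   ,  0.   , -0.   ,  0.001,  0.   ]), 'joint_torque': array([ 0.0000e+00, -5.8285e+01,  1.5350e+00, -2.7261e+01, -5.4000e-02,
        1.7000e-02,  0.0000e+00]), 'tool_pos': array([151.018, 657.444, 301.71 ]), 'ee_rot': array([ 0.113,  0.994, -0.001, -0.   ]), 'ft_force': array([-0.448,  0.214, -0.22 ]), 'moment': array([ 0.038, -0.01 , -0.05 ]), 'gripper_force': np.float64(0.0), 'width': np.float64(87.713)}
scene 371.3214406303633 323.51051393818926 193.86936174095644 [[0.41, 0.77, -0.49, 1131.67], [0.91, -0.35, 0.22, -285.67], [-0.0, -0.53, -0.85, 1138.78], [0.0, 0.0, 0.0, 1.0]]
side 475.64622900865317 320.7560349410195 196.91697246838154 [[-0.94, -0.26, 0.21, 264.55], [-0.34, 0.72, -0.6, 748.23], [0.0, -0.64, -0.77, 1036.01], [0.0, 0.0, 0.0, 1.0]]
```

View pics/a.png

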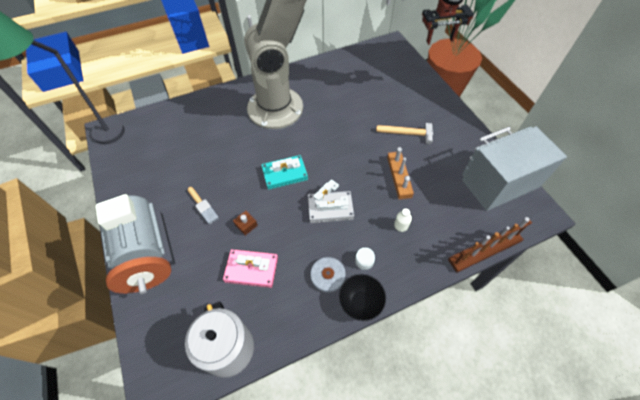

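View pics/b.png

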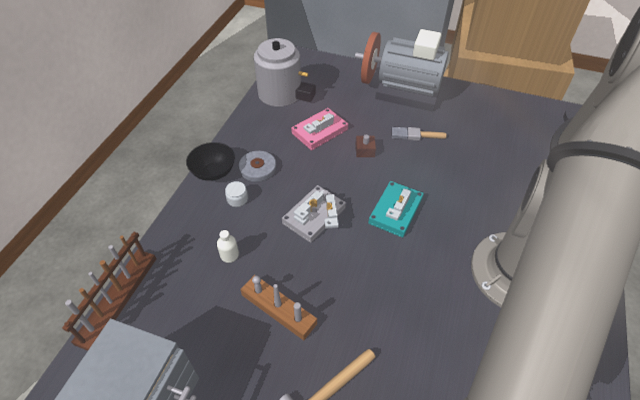

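The grey base at side (314,212) is the steel jig. The teal one (397,208) and pink one (320,128) have its shape but the wrong colours. The stand is at side (279,305), since the rack at (105,290) has more than 3 holes. The pin rest is at (366,146). I'll confirm with one enlarged crop.

Run:
```python
from h import *
f=load('side'); save(f,'c',(225,175,355,345),3.5)
g=load('scene'); save(g,'d',(295,140,425,235),6)
for u,v,z in((314,212,26),(279,305,30),(366,146,36)):print(w(f,u,v,z))
```

```text
[542.1  12.7  26. ]
[523.4 298.7  30. ]
[ 478.7 -268.2   36. ]
```

View pics/c.png

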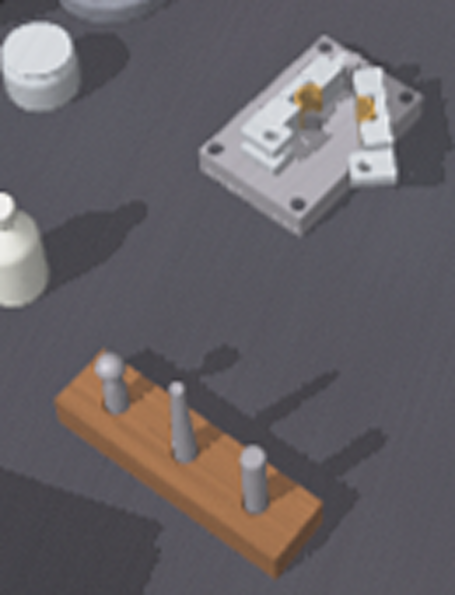

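The crop shows the punch at (110,370), the taper at (178,390) and the plain core rod with its top at (253,457). The grey jig has brass-lined halves, so it is the right one. Its base corners are at (325,38), (418,100), (300,230) and (202,155).

Run:
```python
from h import *
f=load('side'); c=lambda u,v,z:w(f,225+u/3.5,175+v/3.5,z)
print('core top',c(253,457,92),'taper',c(177,386,112),'punch',c(110,362,86))
P=[c(*p,26) for p in((325,38),(418,100),(300,230),(202,155))];print(P,np.mean(P,0))
print('fixed lug hole',c(268,134,58),'swing hole',c(363,167,47.5))
s=env.state();m=R.from_quat(s['ee_rot']).as_matrix();print(m.round(3))
g=grab('wrist');print(g['mount'],g['f'])
```

```text
core top [469.7 314.3  92. ] taper [527.7 294.3 112. ] punch [582.9 280.1  86. ]
[array([563.9, -78.4,  26. ]), array([473.9, -42.7,  26. ]), array([517.9, 103.1,  26. ]), array([611.8,  63.8,  26. ])] [541.875  11.45   26.   ]
fixed lug hole [562.2  50.9  58. ] swing hole [488.3  48.5  47.5]
[[-0.975  0.224 -0.   ]
 [ 0.224  0.975 -0.002]
 [-0.    -0.002 -1.   ]]
[[ 2.34658080e-04 -9.67963318e-01 -2.51091538e-01  6.81174448e+01]
 [ 9.99999916e-01  3.11404789e-04 -2.65920362e-04  3.58538073e-01]
 [ 3.35592263e-04 -2.51091454e-01  9.67963310e-01 -8.16621095e+01]
 [ 0.00000000e+00  0.00000000e+00  0.00000000e+00  1.00000000e+00]] 339.846457750954
```

Request:
{"op": "move_arm", "data": {"plan": [[-0.044,-0.03,0.005,0,0,0,0.06],[-0.044,-0.03,0.005,0,0,0,0.06],[-0.044,-0.03,0.005,0,0,0,0.06],[-0.044,-0.03,0.005,0,0,0,0.06],[-0.044,-0.03,0.005,0,0,0,0.06],[-0.044,-0.03,0.005,0,0,0,0.06],[-0.044,-0.03,0.005,0,0,0,0.06],[-0.044,-0.03,0.005,0,0,4,0.06]], "grip_force": 20}}

```text
time_s: 1.15
tool_pos: [441.4, 343.7, 262.5]
ee_rot: [0.148, 0.989, 0.0, -0.0]
ft_force: [0.5, 0.2, -0.1]
width: 60.2
gripper_force: 0.0
```

```bash
cat >> h.py <<'E'
def st():
    s=env.state(); m=R.from_quat(s['ee_rot']).as_matrix()
    print('t',round(float(s['time_s']),2),'tcp',s['tool_pos'].round(1),'yang',np.degrees(np.arctan2(m[1,1],m[0,1])).round(2),'tilt',m[:,2].round(4),'w',round(float(s['width']),1),'F',s['ft_force'].round(1),'g',round(float(s['gripper_force']),1)); return s,m
def to(p,yang=None):
    "tool shift (mm) to bring TCP to world p, and turn about tool z"
    s,m=st(); print('shift',(m.T@(np.array(p)-s['tool_pos'])).round(1), 'turn',None if yang is None else (np.degrees(np.arctan2(m[1,1],m[0,1]))-yang).round(2))
E
python3 - <<'E'
from h import *
to((469.7,314.3,240),73)
g=grab('wrist'); print(px(g,(469.7,314.3,92)),px(g,(469.7,314.3,30)))
save(g,'e')
E
```

```text
t 1.15 tcp [441.4 343.7 262.5] yang 72.98 tilt [-1.e-04  1.e-04 -1.e+00] w 60.2 F [ 0.5  0.2 -0.1] g 0.0
shift [-35.7 -19.8  22.4] turn -0.02
[297.9 247.8] [302.5 223.2]
```

View pics/e.png

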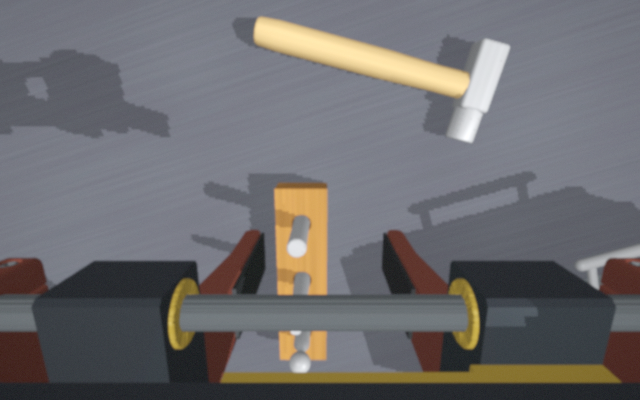

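The core's top is at (297.5,246), against a prediction of (298,248), so they agree to about 1 mm. I'll go over it, descend and grip near its top.

Request:
{"op": "move_arm", "data": {"plan": [[-0.035,-0.02,0,0,0,0,0.06],[0,0,0.04,0,0,0,0.06],[0,0,0.04,0,0,0,0.06],[0,0,0.0355,0,0,0,0.06],[0,0,0,0,0,0,0],[0,0,0,0,0,0,0],[0,0,0,0,0,0,0],[0,0,0,0,0,0,0]], "grip_force": 30}}

```text
time_s: 2.2
tool_pos: [468.6, 316.2, 148.4]
ee_rot: [0.147, 0.989, 0.001, 0.001]
ft_force: [0.2, 0.5, -0.3]
width: 23.5
gripper_force: 0.0
```

Run:
```python
from h import *
to((541.9,11.5,200),72.3)
```

```text
t 2.2 tcp [468.6 316.2 148.4] yang 73.06 tilt [ 0.0016  0.0015 -1.    ] w 23.5 F [ 0.2  0.5 -0.3] g 0.0
shift [-159.  -270.1  -51.9] turn 0.76
```

Request:
{"op": "move_arm", "data": {"plan": [[0,0,0.001,0,0,0,0],[0,0,0,0,0,0,0],[0,0,0,0,0,0,0],[0,0,-0.015,0,0,0,0],[0,0,-0.02,0,0,0,0],[0,0,-0.02,0,0,0,0],[0,0,-0.02,0,0,0,0],[0,0,0,0,0,0,0]]}}

```text
time_s: 3.2
tool_pos: [468.8, 316.5, 223.1]
ee_rot: [0.147, 0.989, 0.001, 0.001]
ft_force: [0.6, 1.0, -1.8]
width: 15.5
gripper_force: 29.7
```

Run:
```python
from h import *
to((541.9,11.5,222),72.3)
```

```text
t 3.2 tcp [468.8 316.5 223.1] yang 73.07 tilt [ 0.0028  0.0026 -1.    ] w 15.5 F [ 0.6  1.  -1.8] g 29.7
shift [-158.8 -270.5    0.5] turn 0.77
```

Request:
{"op": "move_arm", "data": {"plan": [[-0.036,-0.043,0,0,0,0,0],[-0.036,-0.043,0,0,0,0,0],[-0.036,-0.043,0,0,0,0,0],[-0.036,-0.043,0,0,0,0,0],[-0.036,-0.043,0,0,0,0,0],[-0.036,-0.043,0,0,0,0.8,0],[-0.009,-0.012,0,0,0,0,0],[0,0,0,0,0,0,0]]}}

```text
time_s: 4.2
tool_pos: [604.1, -8.8, 220.4]
ee_rot: [0.155, 0.988, -0.0, -0.001]
ft_force: [0.2, 0.8, -1.4]
width: 15.3
gripper_force: 29.8
```

Run:
```python
from h import *
to((541.9,11.5,222),72.3)
g=grab('wrist')
u,v=px(g,(541.9,11.5,40)).astype(int);print(u,v)
x0,y0=max(0,u-130),max(0,v-100);print(x0,y0)
save(g,'f',(x0,y0,x0+260,y0+195),3)
```

```text
t 4.2 tcp [604.1  -8.8 220.4] yang 72.15 tilt [-1.3e-03 -2.0e-04 -1.0e+00] w 15.3 F [ 0.2  0.8 -1.4] g 29.8
shift [65.4  0.3 -1.5] turn -0.15
323 116
193 16
```

View pics/f.png

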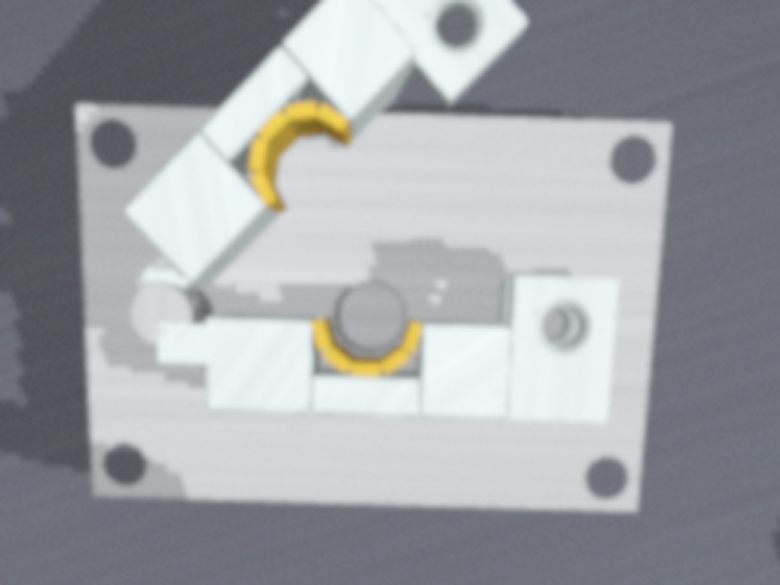

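Run:
```python
from h import *
f=load('wrist'); c=lambda u,v,z:w(f,193+(u+.5)/3-.5,16+(v+.5)/3-.5,z)
S=c(371,318,26);print('socket',S)
P=[c(*p,26) for p in((76,103),(672,123),(638,512),(93,497))];print(np.mean(P,0))
y=P[1]-P[0]+P[2]-P[3];print('yang',np.degrees(np.arctan2(y[1],y[0])))
H=c(565,326,58);print('lock',H,H-S,np.linalg.norm((H-S)[:2]))
print('hinge',c(163,311,45)); print('swinghole',c(458,26,47.5))
y/=np.linalg.norm(y);x=np.array([y[1],-y[0],0])
print(S+46*y)
to((*S[:2],222),72)
# core foot position in image for hand check
s,m=st()
g=s['tool_pos']+m@[0,0,61+7-80]; foot=s['tool_pos']+m@[0,0,61+74]; print('foot px',px(f,foot),'top',px(f,s['tool_pos']+m@[0,0,54]))
save(f,'g',(240,170,400,330),3.5)
```

```text
socket [543.9   5.   26. ]
[543.8   4.8  26. ]
yang 70.47957681733975
lock [559.   48.5  58. ] [15.1 43.5 32. ] 46.04628106590152
hinge [526.4 -42.5  45. ]
swinghole [488.1  44.5  47.5]
[559.27057084  48.35603248  26.        ]
t 4.25 tcp [603.9  -6.9 220.4] yang 72.3 tilt [-1.5e-03  8.0e-04 -1.0e+00] w 15.3 F [-0.2  0.9 -2.1] g 29.8
shift [60.8 -6.9 -1.5] turn 0.3
t 4.25 tcp [603.9  -6.9 220.4] yang 72.3 tilt [-1.5e-03  8.0e-04 -1.0e+00] w 15.3 F [-0.2  0.9 -2.1] g 29.8
foot px [325.5 217.1] top [326.5 272.3]
```

View pics/g.png

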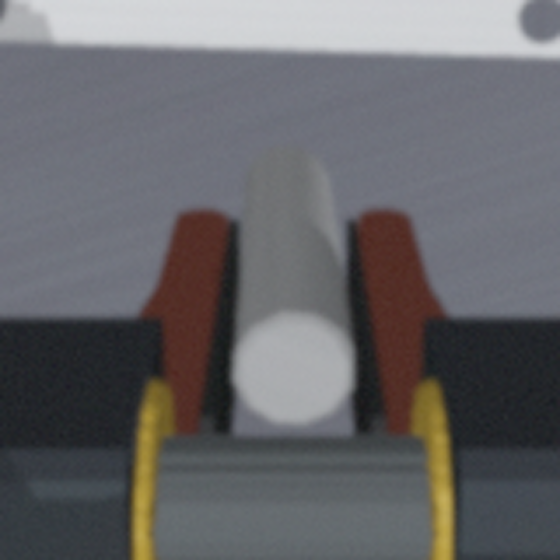

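The crop shows the base corners, the socket centred at (371,318) and the lock hole at (565,326). The core hangs upright in the pads. I'll move over the socket and hover with the foot at about 66 mm.

Request:
{"op": "move_arm", "data": {"plan": [[0.03,-0.003,0,0,0,0,0],[0.031,-0.004,0,0,0,1.8,0],[0,0,0.02,0,0,0,0],[0,0,0,0,0,0,0],[0,0,0,0,0,0,0]]}}

```text
time_s: 4.88
tool_pos: [544.5, 5.1, 201.5]
ee_rot: [0.169, 0.986, 0.0, 0.0]
ft_force: [1.0, 0.4, -2.1]
width: 15.7
gripper_force: 29.8
```

Run:
```python
from h import *
to((543.9,5,201),70.5)
g=grab('wrist')
save(g,'i',(230,130,430,280),4)
for n,p in(('S',(543.9,5,26)),('H',(559.2,48.4,58))):print(n,px(g,p))
```

```text
t 4.88 tcp [544.5   5.1 201.5] yang 70.57 tilt [ 4.e-04  5.e-04 -1.e+00] w 15.7 F [ 1.   0.4 -2.1] g 29.8
shift [ 0.5 -0.3  0.5] turn 0.07
S [322.3 202. ]
H [388.7 213.8]
```

View pics/i.png

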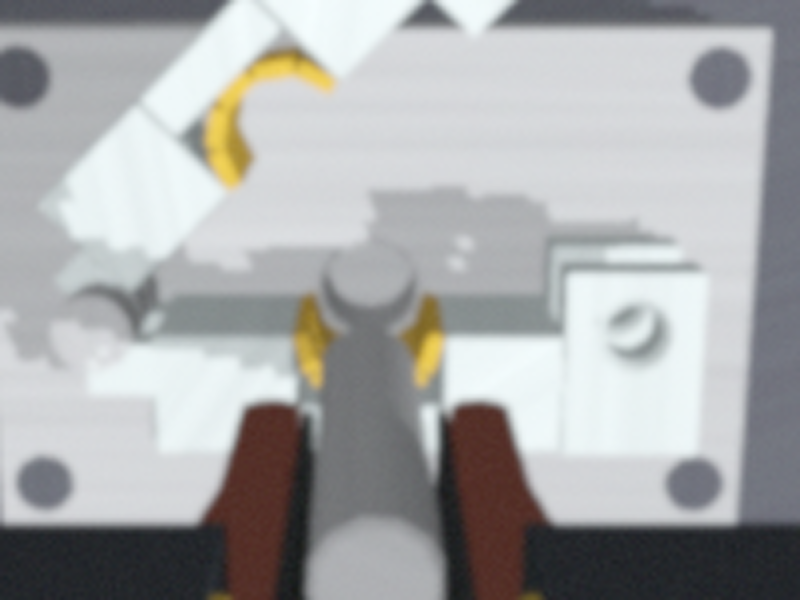

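Request:
{"op": "move_arm", "data": {"plan": [[0.0017,-0.0008,0.01,0,0,0,0],[0,0,0.01,0,0,0,0],[0,0,0.01,0,0,0,0],[0,0,0.006,0,0,0,0],[0,0,0.003,0,0,0,0],[0,0,0.003,0,0,0,0],[0,0,0.002,0,0,0,0],[0,0,0,0,0,0,0]]}}

```text
time_s: 5.92
tool_pos: [542.5, 4.0, 157.3]
ee_rot: [0.17, 0.986, 0.0, 0.0]
ft_force: [0.4, 2.7, 0.9]
width: 15.4
gripper_force: 29.9
```

Run:
```python
from h import *
to((543.9,5,141),70.5)
```

```text
t 5.92 tcp [542.5   4.  157.3] yang 70.47 tilt [ 4.e-04  5.e-04 -1.e+00] w 15.4 F [0.4 2.7 0.9] g 29.9
shift [-0.9  1.4 16.3] turn -0.03
```

Request:
{"op": "move_arm", "data": {"plan": [[0,0.0004,0.003,0,0,0,0],[0,0.0003,0.003,0,0,0,0],[0,0,0.003,0,0,0,0],[0,0,0.003,0,0,0,0],[0,0,0.002,0,0,0,0],[0,0,0.001,0,0,0,0],[0,0,0,0,0,0,0]]}}

```text
time_s: 6.8
tool_pos: [542.5, 4.3, 142.0]
ee_rot: [0.17, 0.986, -0.0, -0.0]
ft_force: [0.2, 4.1, -0.6]
width: 15.8
gripper_force: 29.9
```

Run:
```python
from h import *
to((543.9,5,141),70.5)
```

```text
t 6.8 tcp [542.5   4.3 142. ] yang 70.46 tilt [-3.e-04 -0.e+00 -1.e+00] w 15.8 F [ 0.2  4.1 -0.6] g 29.9
shift [-1.1  1.1  1. ] turn -0.04
```

Request:
{"op": "move_arm", "data": {"plan": [[0,0.0006,0.001,0,0,0,0],[0,0,0.001,0,0,0,0],[0,0,0.001,0,0,0,0],[0,0,0,0,0,0,0]]}}

```text
time_s: 7.3
tool_pos: [543.5, 4.1, 141.1]
ee_rot: [0.17, 0.985, 0.0, 0.001]
ft_force: [-6.0, 2.2, 19.2]
width: 15.8
gripper_force: 30.0
```

Run:
```python
from h import *
to((543.9,5,141),70.5)
```

```text
t 7.3 tcp [543.5   4.1 141.1] yang 70.41 tilt [ 1.6e-03 -1.0e-04 -1.0e+00] w 15.8 F [-6.   2.2 19.2] g 30.0
shift [-0.   1.   0.1] turn -0.09
```

The core is down (19 N at TCP 141, as computed). I'll release it, lift and move outside the swing half.

Request:
{"op": "move_arm", "data": {"plan": [[0,0,-0.001,0,0,0,0.016],[0,0,0,0,0,0,0.04],[0,0,0,0,0,0,0.04],[0,0,-0.025,0,0,0,0.04],[0,0,-0.025,0,0,0,0.04],[0.045,-0.015,0,0,0,0,0],[0.045,-0.015,0,0,0,0,0],[0,0,0,0,0,0,0]]}}

```text
time_s: 8.3
tool_pos: [444.3, 6.2, 189.5]
ee_rot: [0.17, 0.985, -0.0, -0.002]
ft_force: [-0.3, -0.8, 0.9]
width: 13.3
gripper_force: 0.0
```

Run:
```python
from h import *
to((449,5.5,113),70.5); to((523,41,113))
g=grab('side'); save(g,'j',(275,170,365,250),8)
print(px(g,(543.9,5,86)),px(g,(543.9,5,58)))
```

```text
t 8.3 tcp [444.3   6.2 189.5] yang 70.46 tilt [-3.8e-03 -1.0e-04 -1.0e+00] w 13.3 F [-0.3 -0.8  0.9] g 0.0
shift [-4.9  1.1 76.5] turn -0.04
t 8.3 tcp [444.3   6.2 189.5] yang 70.46 tilt [-3.8e-03 -1.0e-04 -1.0e+00] w 13.3 F [-0.3 -0.8  0.9] g 0.0
shift [-62.8  59.3  76.2] turn None
[314.2 195.4] [314.3 202.2]
```

View pics/j.png

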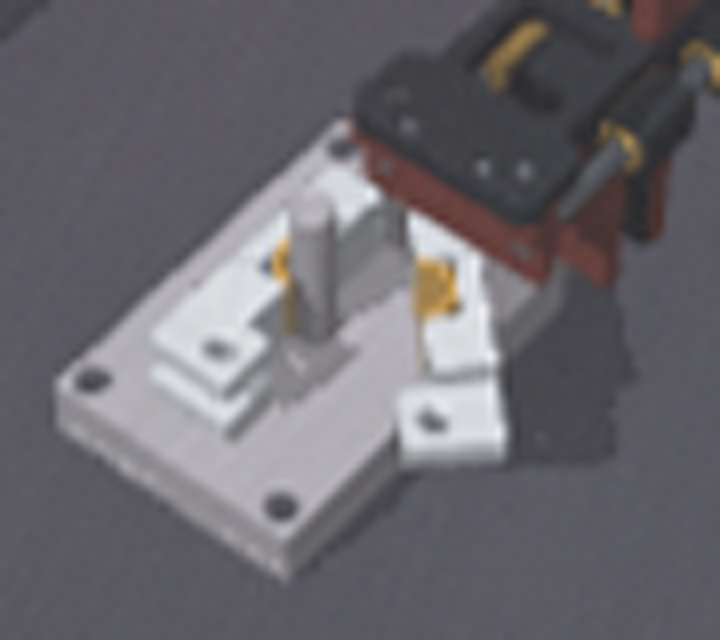

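The core stands upright with its top at crop (313,205), as predicted. Now I'll descend and push the half shut.

Request:
{"op": "move_arm", "data": {"plan": [[0,0,0.038,0,0,0,0],[0,0,0.038,0,0,0,0],[-0.01,0.01,0,0,0,0,0],[-0.01,0.01,0,0,0,0,0],[-0.01,0.01,0,0,0,0,0],[-0.01,0.01,0,0,0,0,0],[-0.008,0.01,0,0,0,0,0],[-0.006,0.009,0,0,0,0,0]]}}

```text
time_s: 9.35
tool_pos: [520.1, 44.8, 114.7]
ee_rot: [0.17, 0.985, 0.0, 0.001]
ft_force: [-2.0, 0.3, -0.3]
width: 0.5
gripper_force: 0.9
```

Run:
```python
from h import *
to((523,41,113))
```

```text
t 9.35 tcp [520.1  44.8 114.7] yang 70.46 tilt [ 1.8e-03  4.0e-04 -1.0e+00] w 0.5 F [-2.   0.3 -0.3] g 0.9
shift [-4.1 -2.6  1.7] turn None
```

Continue in small steps, watching the force.

Request:
{"op": "move_arm", "data": {"plan": [[-0.003,0,0,0,0,0,0],[-0.003,0,0,0,0,0,0],[-0.001,0,0,0,0,0,0],[0,0,0,0,0,0,0]]}}

```text
time_s: 9.85
tool_pos: [522.8, 44.5, 114.2]
ee_rot: [0.169, 0.986, 0.001, -0.003]
ft_force: [-8.7, 8.6, 9.1]
width: 0.3
gripper_force: 6.0
```

Run:
```python
from h import *
to((523,41,113))
```

```text
t 9.85 tcp [522.8  44.5 114.2] yang 70.6 tilt [-0.0052  0.003  -1.    ] w 0.3 F [-8.7  8.6  9.1] g 6.0
shift [-1.3 -3.3  1.2] turn None
```

Request:
{"op": "move_arm", "data": {"plan": [[0.015,0,0,0,0,0,0],[0,0,-0.04,0,0,0,0],[0,0,-0.045,0,0,0,0.05],[0,0,0,0,0,10.6,0.05],[0,0,0,0,0,10.6,0.05],[0,0,0,0,0,10.6,0.05],[0,0,0,0,0,10.6,0.05],[0,0,0,0,0,10.6,0.05]]}}

```text
time_s: 10.85
tool_pos: [511.3, 46.7, 199.5]
ee_rot: [0.594, 0.804, 0.001, 0.001]
ft_force: [-0.1, 0.5, -0.1]
width: 49.6
gripper_force: 0.0
```

Request:
{"op": "move_arm", "data": {"plan": [[-0.048,-0.02,0,0,0,10.6,0.05],[-0.051,-0.011,0,0,0,10.6,0.05],[-0.052,-0.002,0,0,0,10.6,0.05],[-0.052,0.008,0,0,0,5.2,0.05],[-0.05,0.013,0,0,0,0,0.05],[-0.05,0.013,0,0,0,0,0.05],[0,0,0,0,0,0,0.05],[0,0,0,0,0,0,0.05]]}}

```text
time_s: 11.85
tool_pos: [482.1, -263.6, 199.1]
ee_rot: [0.817, 0.577, 0.0, 0.0]
ft_force: [-0.3, -0.1, -0.1]
width: 50.0
gripper_force: 0.0
```

Run:
```python
from h import *
to((478.7,-268,200),-19.5); print(env.state()['q'].round(2))
g=grab('wrist'); print(px(g,(478.7,-268,60)))
b=load('side'); 
i=cv2.resize(g['img'],(640,400))[:300]; j=cv2.resize(b['img'][165:245,280:360],(300,300),interpolation=cv2.INTER_CUBIC)
cv2.imwrite('pics/k.png',np.vstack([i,np.hstack([j,np.zeros((300,340,3),np.uint8)])])[:600,:,::-1])
```

```text
t 11.85 tcp [ 482.1 -263.6  199.1] yang -19.57 tilt [ 5.e-04  1.e-04 -1.e+00] w 50.0 F [-0.3 -0.1 -0.1] g 0.0
shift [-5.3 -1.7 -0.9] turn -0.07
[-0.13  0.47  0.66  1.99 -0.39  0.81  0.42]
[320.4 224.4]
```

View pics/k.png

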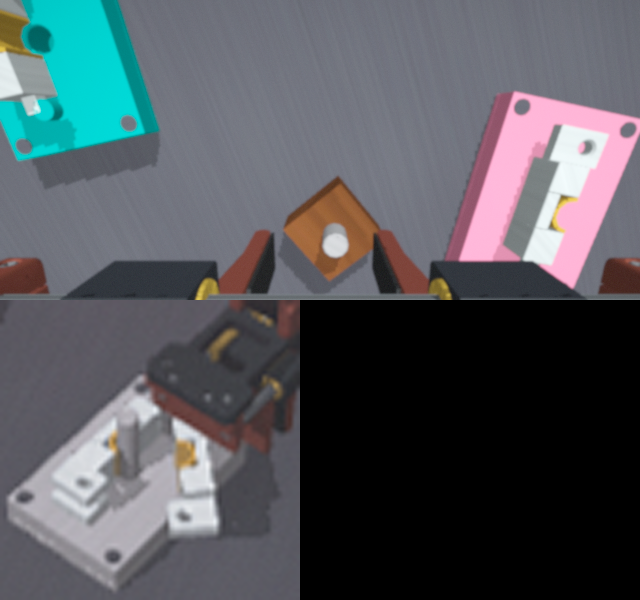

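The wrist view shows the pin head top at (335.5,240) in its dark holder at (332,230), with the pads on either side.

Run:
```python
from h import *
g=load('wrist'); i=cv2.cvtColor(g['img'],cv2.COLOR_RGB2GRAY)[215:262,310:360]
_,t=cv2.threshold(i,0,255,cv2.THRESH_OTSU); n,l,s,c=cv2.connectedComponentsWithStats(t); 
print(s,c.round(1)); 
c=cv2.HoughCircles(cv2.GaussianBlur(cv2.resize(i,None,fx=4,fy=4,interpolation=2),(0,0),2),cv2.HOUGH_GRADIENT,1,200,param1=60,param2=15,minRadius=35,maxRadius=75);print(c)
if c is not None:
    u,v,r=c[0,0]; u=310+u/4-.4; v=215+v/4-.4; p=w(g,u,v,60); print(u,v,r/4,p); to((*p[:2],125))
p=w(g,335.5,240,60);print(p); to((*p[:2],125))
```

```text
[[   0    0   50   47 1744]
 [  13    9   26   34  606]] [[24.2 21.6]
 [25.5 27. ]]
[[[101.5 117.5  52.4]]]
334.975 243.975 13.1 [ 483.4 -284.8   60. ]
t 11.9 tcp [ 482.4 -262.8  199. ] yang -19.47 tilt [ 3.e-04  5.e-04 -1.e+00] w 50.0 F [-0.1 -0.2  0.1] g 0.0
shift [-20.5   8.3  74. ] turn None
[ 484.7 -282.1   60. ]
t 11.9 tcp [ 482.4 -262.8  199. ] yang -19.47 tilt [ 3.e-04  5.e-04 -1.e+00] w 50.0 F [-0.1 -0.2  0.1] g 0.0
shift [-17.5   8.6  74. ] turn None
```

Request:
{"op": "move_arm", "data": {"plan": [[-0.0205,0.0085,0.02,0,0,0,0.05],[0,0,0.03,0,0,0,0.05],[0,0,0.03,0,0,0,0.05],[0,0,0,0,0,0,0.05],[0,0,0,0,0,0,0],[0,0,0,0,0,0,0],[0,0,0,0,0,0,0],[0,0,0,0,0,0,0]]}}

```text
time_s: 12.9
tool_pos: [483.3, -285.9, 119.4]
ee_rot: [0.817, 0.577, 0.0, 0.0]
ft_force: [0.4, 1.2, 1.4]
width: 16.2
gripper_force: 30.0
```

Run:
```python
from h import *
st()
```

```text
t 12.9 tcp [ 483.3 -285.9  119.4] yang -19.53 tilt [ 3.e-04  1.e-04 -1.e+00] w 16.2 F [0.4 1.2 1.4] g 30.0
```

Run:
```python
from h import *
g=grab('wrist'); s,m=st()
tp=s['tool_pos']; e=px(g,tp+m@[0,0,59.4]); print('expect',e,'r~',340*9/155)
x,y=e.astype(int); i=g['img'][y-45:y+45,x-60:x+60].astype(int)
for r in range(0,90,5): print(y-45+r,' '.join('%3d'%v for v in i[r,::4].mean(1)))
```

```text
t 12.95 tcp [ 483.3 -285.9  119.4] yang -19.53 tilt [ 3.e-04  2.e-04 -1.e+00] w 16.7 F [-0.8  0.8  1.5] g 30.0
expect [323.2 269.3] r~ 19.741935483870968
224  66  73 107 110 110 103 103 101  98  99 101 106 107 104 105 100 101  99  95  98  92  96 104 106 104 102  99  87  69 110
229  93 113 113 109 110 111 105 101  95  96  97 102 106 106 106 102 102  99  99  95  97  92  91 101 107 105 100  99  87  69
234 116 114 113 113 109 109 105  83  85  84  77  82 100 114 140 155 145 122  99  81  66  84  86  87  98 106 103 102  99  88
239 116 115 114 114 111 110  85  88  84  86  64  81 132 152 157 167 169 169 153  73  51  85  85  88  88 104 106 106 102  98
244 112 112 115 114 113 110  85  84  84  83  55  89 143 154 158 168 168 169 165  96  50  85  87  85  84  95 104 105 105 100
249 110 113 114 115 113  97  85  86  86  77  49 105 147 155 160 172 169 167 163 109  45  65  85  85  83  90  95 104 105 104
254 114 112 112 112 111  84  85  84  86  79  50 120 176 209 218 217 219 219 181 124  39  70  88  86  85  86  94 101 103 104
259 105 107 106 104  84  82  84  84  85  73  46 172 218 223 223 219 218 214 21
[... 585 characters left out ...]
  35  85 102 187 208 216 209 168 103  79  32  43  55  85  84  96 134  58  57  59
289  57  57  56  58 159 116  95  86  74  58  37  87  88  87  87  88  85  84  83  80  36  46  71  84  87  93 135  56  57  57
294  57  57  54  70 166 118 121 113 107 108 102 113 113 114 115 115 114 111 112 113 102 102 110 112 106  91 116  63  59  55
299  88  86  86  98 174 124 124 124 124 124 123 123 125 122 123 123 124 125 122 123 123 124 124 125 122  83 151  80  99 102
304  93  93  90 125 176 127 127 127 127 127 127 128 128 126 127 126 127 128 127 126 128 128 129 126 127 112 153 109 102 109
309  86  84  82 169 197 146 147 147 145 146 147 147 146 145 146 146 147 147 146 146 146 147 147 146 148 143 124 112  70  81
```

Held and centred. Lift and carry to near the lock hole.

Request:
{"op": "move_arm", "data": {"plan": [[0,0,-0.015,0,0,0,0],[0,0,-0.035,0,0,0,0],[0,0,-0.045,0,0,0,0],[0.05,-0.006,0,0,0,0,0],[0.05,-0.006,0,0,0,0,0],[0.05,-0.006,0,0,0,0,0],[0.05,-0.006,0,0,0,0,0],[0.05,-0.006,0,0,0,0,0]]}}

```text
time_s: 13.95
tool_pos: [538.8, -39.0, 215.1]
ee_rot: [0.817, 0.577, 0.0, 0.0]
ft_force: [0.7, 0.5, -0.5]
width: 16.6
gripper_force: 30.0
```

Request:
{"op": "move_arm", "data": {"plan": [[0.05,-0.006,0,0,0,0,0],[0.016,-0.004,0,0,0,0,0],[0,0,0,0,0,0,0],[0,0,0,0,0,0,0]]}}

```text
time_s: 14.45
tool_pos: [550.9, 23.0, 214.5]
ee_rot: [0.818, 0.576, -0.0, 0.0]
ft_force: [1.3, -0.2, -0.6]
width: 16.8
gripper_force: 30.0
```

Run:
```python
from h import *
to((559.2,48.4,213),-19.5)
g=grab('wrist'); s,m=st(); tp=s['tool_pos']
for n,p in(('S86',(543.9,5,86)),('H',(559.2,48.4,58)),('tip',tp+m@[0,0,113.4]),('collar',tp+m@[0,0,83.4])):print(n,px(g,p))
u,v=px(g,(559.2,48.4,58)).astype(int); print(u-100,v-75)
save(g,'l',(u-100,v-75,u+100,v+75),4)
```

```text
t 14.45 tcp [550.9  23.  214.5] yang -19.7 tilt [ 2.e-04 -7.e-04 -1.e+00] w 16.8 F [ 1.3 -0.2 -0.6] g 30.0
shift [26.7 -0.7  1.5] turn -0.2
t 14.5 tcp [550.9  22.9 214.5] yang -19.72 tilt [ 1.e-04 -6.e-04 -1.e+00] w 16.6 F [ 0.2 -0.5 -0.6] g 30.0
S86 [322.2 249.4]
H [321.9 173.6]
tip [323.1 229.7]
collar [323.2 248.8]
221 98
```

View pics/l.png

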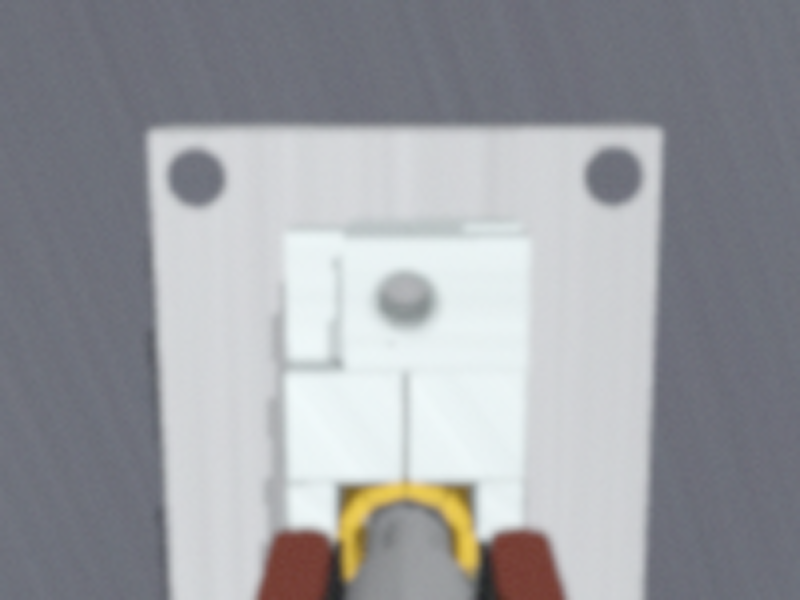

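The mould is shut, with a seam at (406,425), and the lug hole is aligned at crop (406,299). I'll go over the hole and start the pin.

Request:
{"op": "move_arm", "data": {"plan": [[0.0274,0,0,0,0,0,0],[0,0,0.015,0,0,0,0],[0,0,0.015,0,0,0,0],[0,0,0.008,0,0,0,0],[0,0,0.004,0,0,0,0],[0,0,0.003,0,0,0,0],[0,0,0.003,0,0,0,0],[0,0,0,0,0,0,0]]}}

```text
time_s: 15.5
tool_pos: [560.0, 50.3, 165.9]
ee_rot: [0.817, 0.577, -0.0, 0.0]
ft_force: [-0.2, -2.6, -1.9]
width: 16.9
gripper_force: 30.0
```

Run:
```python
from h import *
to((559.2,48.4,141.4),-19.5)
```

```text
t 15.5 tcp [560.   50.3 165.9] yang -19.57 tilt [-6.e-04 -8.e-04 -1.e+00] w 16.9 F [-0.2 -2.6 -1.9] g 30.0
shift [-2.1 -0.1 24.5] turn -0.07
```

Request:
{"op": "move_arm", "data": {"plan": [[-0.0005,0,0.003,0,0,0,0],[-0.0003,0,0.003,0,0,0,0],[0,0,0.004,0,0,0,0],[0,0,0.004,0,0,0,0],[0,0,0.003,0,0,0,0],[0,0,0.002,0,0,0,0],[0,0,0.002,0,0,0,0],[0,0,0,0,0,0,0]]}}

```text
time_s: 16.5
tool_pos: [559.9, 49.9, 144.8]
ee_rot: [0.817, 0.577, -0.0, 0.0]
ft_force: [-1.8, -4.2, -0.4]
width: 16.3
gripper_force: 30.0
```

Run:
```python
from h import *
to((559.2,48.4,141.4),-19.5)
```

```text
t 16.5 tcp [559.9  49.9 144.8] yang -19.55 tilt [-5.e-04 -4.e-04 -1.e+00] w 16.3 F [-1.8 -4.2 -0.4] g 30.0
shift [-1.7 -0.2  3.4] turn -0.05
```

Request:
{"op": "move_arm", "data": {"plan": [[-0.0008,0,0.0015,0,0,0,0],[0,0,0.001,0,0,0,0],[0,0,0.001,0,0,0,0],[0,0,0.001,0,0,0,0],[0,0,0,0,0,0,0]]}}

```text
time_s: 17.12
tool_pos: [559.9, 49.6, 141.3]
ee_rot: [0.817, 0.577, 0.0, -0.0]
ft_force: [-5.1, -2.6, 9.8]
width: 16.2
gripper_force: 30.0
```

Run:
```python
from h import *
to((559.2,48.4,141.4),-19.5)
```

```text
t 17.12 tcp [559.9  49.6 141.3] yang -19.54 tilt [-0.e+00  9.e-04 -1.e+00] w 16.2 F [-5.1 -2.6  9.8] g 30.0
shift [-1.4 -0.3 -0.1] turn -0.04
```

Pin seated (9.8 N at TCP 141.3, as computed). Release it, lift and move over the middle of the halves.

Request:
{"op": "move_arm", "data": {"plan": [[0,0,-0.0005,0,0,0,0.017],[0,0,0,0,0,0,0.03],[0,0,0,0,0,0,0.04],[0,0,-0.025,0,0,0,0.08],[0,0,-0.025,0,0,0,0.08],[-0.046,0,0,0,0,0,0.08],[0,0,0,0,0,0,0.08],[0,0,0,0,0,0,0.08]], "grip_force": 35}}

```text
time_s: 18.12
tool_pos: [544.9, 6.8, 191.2]
ee_rot: [0.817, 0.577, 0.0, -0.0]
ft_force: [-0.0, 0.7, -0.4]
width: 79.4
gripper_force: 0.0
```

Run:
```python
from h import *
to((544.4,5.6,114),-19.5)
g=grab('wrist'); a=g['img'];s,m=st()
for n,p in(('core top',(543.9,4.5,86)),('pin top',(559.5,48.5,82))):
    e=px(g,p);x,y=e.astype(int);print(n,e)
    if n=='pin top':
        for r in range(-24,25,6):print(y+r,' '.join('%3d'%v for v in a[y+r,x-48:x+48:4].mean(1)))
```

```text
t 18.12 tcp [544.9   6.8 191.2] yang -19.53 tilt [ 6.e-04  7.e-04 -1.e+00] w 79.4 F [-0.   0.7 -0.4] g 0.0
shift [-1.3 -0.1 77.2] turn -0.03
t 18.18 tcp [544.9   7.2 191. ] yang -19.47 tilt [ 4.e-04  6.e-04 -1.e+00] w 79.6 F [ 1.   0.4 -0. ] g 0.0
core top [322.8 238.4]
pin top [322.8 157.6]
133 199 198 194 198 206 205 204 205 191 187 187 187 187 187 187 187 191 202 200 200 199 198 198 195
139 199 199 195 199 224 226 225 224 224 225 220 189 165 186 212 224 225 225 225 225 224 205 198 195
145 197 199 195 198 223 225 226 214 221 198 187 195 195 192 192 182 221 221 221 221 220 202 197 196
151 198 198 195 189 219 224 224 212 212 185 195 198 199 198 195 191 216 221 220 221 220 202 198 195
157 197 199 195 194 218 226 226 216 209 198 196 194 194 197 198 198 203 224 224 224 223 201 197 196
163 198 199 195 164 221 229 228 193 187 177 198 199 197 194 193 188 218 223 223 223 222 200 197 196
169 196 200 196 173 212 221 221 185 188 188 171 190 195 189 171 217 225 226 225 224 224 199 197 196
175 196 199 196 171 226 228 226 212 188 188 189 186 155 188 204 223 225 226 227 227 224 198 198 196
181 197 200 196 176 224 231 228 214 187 190 189 189 157 192 211 226 225 225 226 226 225 198 197 197
```

The pin head's disc sits at about (322,156), as predicted for its seated position (323,158). Lower and squeeze.

Request:
{"op": "move_arm", "data": {"plan": [[0,0,0.035,0,0,0,0.08],[0,0,0.035,0,0,0,0.08],[0,0,0.007,0,0,0,0.03],[0,0,0,0,0,0,0.03],[0,0,0,0,0,0,0.03],[0,0,0,0,0,0,0.03],[0,0,0,0,0,0,0.03],[0,0,0,0,0,0,0.03]]}}

```text
time_s: 19.18
tool_pos: [544.3, 6.5, 115.0]
ee_rot: [0.817, 0.577, 0.0, -0.001]
ft_force: [-2.9, 1.3, 6.1]
width: 43.4
gripper_force: 35.0
```

Run:
```python
from h import *
st()
```

```text
t 19.18 tcp [544.3   6.5 115. ] yang -19.54 tilt [-2.0e-04  1.4e-03 -1.0e+00] w 43.4 F [-2.9  1.3  6.1] g 35.0
```

```bash
python3 -c "
from h import *
print(env.sign_off()); st()"
```

```text
the job is handed in; nothing more can be done
None
the job is handed in; nothing more can be done
```

The job is handed in after about 19 s of the 72 s allowed: the core is in the socket, the mould is shut, the pin's head is down on the top lug and the halves are held squeezed at 35 N; the sign-off returned no verdict.

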